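# Weigh a spoked wheel on the hook scale

### The arm

A 7-joint arm with a two-finger parallel gripper is mounted at the origin on the work surface; the furniture and walls round the work are solid. World frame = base frame: x ahead of the robot, y to its left, z up, the work surface at z = 0. Lengths are in m, angles in degrees, forces in N, time in s.
With the tool pointing down it reaches from about 0.35 to 0.9 m from the base axis. Payload 19.9 kg.
Tool frame: the origin (TCP) lies between the finger pads; the fingertips stand 22 mm ahead of it and the grasp point (between the pads) lies 3 mm ahead of it; z points along the fingers, y is the line along which they close (so a half turn about z gives the same grasp; the last joint's range is limited). The gripper opens to 94 mm and grips with 3 to 60 N. Pads are 16 mm wide; open, the fingers measure 119 mm over their backs; the gripper's body (75 mm by 177 mm) begins 78 mm behind the grasp point.
Start: joints at [61.106, 23.915, -0.59, 92.452, 0.269, 63.638, -3.037], TCP at [0.279, -0.559, 0.195] pointing down, gripper open.
Joint ranges: [-161.28, 161.28], [-22.2, 115.67], [-73.04, 71.86], [3.21, 147.25], [-68.34, 248.33], [10.77, 114.83], [-161.83, 161.83]. Speed limits (degrees/s): [108.29, 108.29, 136.94, 136.94, 172.46, 172.46, 172.46].

### API

Orientations are given as [roll, pitch, yaw] about the fixed x, y, z axes, in that order (R = Rz(yaw) Ry(pitch) Rx(roll)).
In Python, from plant import env, get_image gives the robot as it stands. The module is installed in compiled form; this text tells all that it offers.
- The arm moves only by the tool step_arm, never from a script. Its argument "increments" is a list of rows, each a list of 5 numbers: the opening, from 0 (shut) to 1 (fully open), then the shift along the tool's x, y, z normalised to -1 to 1, where 1 is 400 mm, then the turn about the tool's z normalised to -1 to 1, where 1 is 180 degrees. In form: [[claw, tx, ty, tz, spin], ...]. A call has 1 to 10 rows; each row is the pose to reach, as a shift and turn from the pose commanded when the call began, along the tool's axes at that moment, turning the shorter way round; what a row does not reach only later rows make up. A row lasts 1/10 s, in which the tool goes at most 50 mm and 8.59 degrees, less where a joint would pass 70% of its speed; a pose out of reach is approached as far as the arm can. A call with a number of a shift or a turn outside -1 to 1 is refused whole. A call with a gripper value outside its range is refused whole. The fingers move at their own pace and stop on an object; "force" is the grip in N (left out, the last holds). Time passes only in rows, so rows that repeat a pose let the fingers close. It gives the time, the measured TCP pose, the force, the opening and the grip force at its end, in the units of the state.
- env.read_state(): the state, without advancing time (a new reading comes with each control period).
- get_image(name): name is "scene" or "top" or "wrist"; returns a dict with "color" (480x640x3 uint8, blue, green, red), "K" (3x3 intrinsics, pixels), "k1" (the pictures are not rectified: a ray, as slopes to the right and down, at radius r is drawn at 1 + k1 r^2 times it, then the intrinsics apply), "R" (3x3) and "t" (3): a world point X has camera coordinates R X + t; the wrist camera has in their place "tool_from_camera" (4x4, takes a point from camera to tool coordinates, whose origin is the TCP and whose axes are the flange's). Camera axes: x right, y down, z forward; pixel columns grow to the right and rows downward; lengths in m; the calibration is good to about 2 mm. A picture is of the moment at which its call begins: read the wrist's pose just before it. There is no depth.
- env.close_job(): hands the job in; it is judged then, once.
The state is a dict: "time_s": time; "joint_pos": joint angles; "qvel": joint speeds; "joint_efforts": joint torques, N m; "tool_pos": TCP position; "tcp_rot": TCP orientation; "contact_force": force on the tool from outside, world axes, zero at the start; "moment": the same for the moment, N m; "grip_width": opening from 0.0 (shut) to 1.0 (fully open); "grasp_force": force on a finger pad.
Only numpy, scipy, OpenCV 4.12 (cv2) and the standard library are available. Lean on these libraries where they do the work, as an engineer would, in place of code of your own. Each camera call takes 0.05 s, during which the arm holds its last target. There are 200 camera calls.

### The job

Weigh the spoked wheel on the hook scale: first turn the black knob on the dial anticlockwise until the peak pointer is back at its zero stop, then lift the spoked wheel out of the rack by its rim and hang it on the scale's J-hook with the rim in the crook, and let go. Lower it so gently that the peak pointer ends within about one dial division of the load pointer, never push the hook down to its bottom stop, and leave the other wheel standing in the rack.

Things in the scene. Friction and masses are not known exactly. Their poses are not given: they have to be found in the camera images.
- spoked_wheel_center (a point): centre of the bare aluminium wheel with five open spokes, 0.32 to 0.50 kg. Outside diameter 200 mm; rim 18 mm wide along the axle, flat faces, 20 mm deep radially (inner radius 80 mm); spokes 9 mm thick, hub 24 mm long. x: axle, level; y: level in the wheel's plane; z: towards the top of the rim, where the middle of a gap between spokes lies (spokes 36 degrees either side). Stands in the rack
- disc_wheel_center (a point): centre of the other wheel in the rack, the same size, with a closed disc in place of spokes; axes as for the spoked wheel. Must stay in the rack
- rack: fixed grey rod cradle, 170 x 184 mm; origin under its centre on the bench, x along the axles. Two slots, 45 mm either side of the origin along x; the wheels stand in them upright, centres 124 mm above the bench, with guide rods up to 107 mm above the bench beside the lower rim. Wheels lift straight up
- scale: fixed hook scale; origin on the bench on the column's axis; the hook points along -x. Grey base 160 x 130 x 22 mm (108 mm in front of the origin to 52 mm behind), column, and a round dial head 108 mm across on the column's axis whose face looks up, 262 mm above the bench (bezel to 265 mm)
- hook_seat (a point): crook of the J-hook: middle of the top of its level bar (10 mm round, 26 mm long, along the scale's x), where the inside of the rim rests; 150 mm in front of the column's axis, 250 mm above the bench unloaded. In front (-x) the tip turns up; behind, the bar rises 14 mm to the shank that runs back to the head. Axes as the scale
- hook_tip (a point): top of the hook's upturned tip, 27 mm in front of the seat and 27 mm above it
- load_hook (a joint): how far the hook has sunk, m: 0 unloaded, spring of 400 N/m (plus a small preload) with a damper, bottom stop at 0.020; the spoked wheel alone sinks it 6 to 12 mm
- load_pointer_tip (a point): tip of the thin black load pointer on the dial, driven by the hook: clockwise from above, 80 rad per m of hook travel. x of this frame is along the pointer
- peak_pointer_tip (a point): tip of the shorter peak pointer, fixed to the knob; the load pointer pushes it ahead clockwise and leaves it at the highest load. x of this frame is along the pointer. One long dial division is 0.2 rad
- peak_knob_grip (a point): centre of the black knurled knob on the dial's axis: 26 mm across, 24 mm high (12 mm either way of this point), its underside 10 mm above the dial face
- peak_knob (a joint): angle of the peak pointer and its knob, rad, clockwise from above: 0 at the zero stop, up to 1.65; stiff enough to stay where it is left (0.003 N m). It starts at 1.3 to 1.45, the weight of the last wheel

How it is judged (in metres and radians):
On the way:
1. the peak pointer is turned back to its zero stop while the hook is empty (value of joint peak_knob below 0.08 rad and value of joint load_hook below 0.002 m), for 0.2 s.
At the end, for the whole second after the job is handed in: spoked wheel at rest, rim in the hook's crook (centre 70 to 90 mm below the seat, within 12 mm along the hook, 20 mm sideways), hook sunk over 5 mm by its weight, peak pointer within 0.25 rad of the load pointer, disc wheel within 20 mm of where it stood (value of joint load_hook above 0.005 m and angle between the x axis of peak_pointer_tip and the x axis of load_pointer_tip, either way round below 0.25 rad and x of spoked_wheel_center in the frame of hook_seat between -0.012 and 0.012 m and y of spoked_wheel_center in the frame of hook_seat between -0.02 and 0.02 m and z of spoked_wheel_center in the frame of hook_seat between -0.09 and -0.07 m and linear speed of spoked_wheel below 0.03 m/s and distance of disc_wheel_center from where it was at the start of the episode below 0.02 m); the robot touches nothing.
It fails at once if the hook is pushed down to its bottom stop (value of joint load_hook above 0.019 m).
It fails at once if the disc wheel is pulled or knocked out of its place (distance of disc_wheel_center from where it was at the start of the episode above 0.04 m).
It also fails if it takes over 67 s, if anything falls off the work surface, if the arm or the gripper's body presses on something with over 40 N, if the wrist force passes 120 N, or if a joint passes its speed limit or range.

## Working session

There is one attempt and no reset: what is moved stays moved. The work goes in short steps, Python scripts to look and compute and a tool call to move; the robot and the scene stay as the last step left them, time stands still between calls to the robot, and variables do not carry over. Pictures are saved under pics/ and viewed, at most 10 in all, crops included, and the job is handed in when it is done.

Besides the shell and the picture viewer there is one more tool, called after "Emit:" by a JSON object that holds its "fn" and its "kwargs". step_arm: Moves the arm, as the interface text tells. Scaled input: -1 to 1 covers 400 mm each way for a shift and 180 degrees each way for a turn. Its arguments: {"type":"object","properties":{"increments":{"type":"array"},"force":{"type":"number"}},"required":["increments"]}

```bash
mkdir -p pics; cat > h.py <<'E'
import numpy as np, cv2
from plant import env, get_image
from scipy.spatial.transform import Rotation as Ro
def ray(im,u,v):
    K=im["K"];p=np.array([[[u,v]]],float)
    # invert distortion x' = x(1+k1 r^2)
    n=cv2.undistortPoints(p,np.array(K),np.array([im["k1"],0,0,0,0.]))[0,0]
    d=np.array([n[0],n[1],1.])
    R=np.array(im["R"]);t=np.array(im["t"])
    return -R.T@t,R.T@d
def onz(im,u,v,z):
    o,d=ray(im,u,v);return o+d*(z-o[2])/d[2]
def proj(im,X):
    c=np.array(im["R"])@np.array(X)+im["t"];x=c[:2]/c[2];x=x*(1+im["k1"]*(x@x))
    return np.array(im["K"])[:2,:2]@x+np.array(im["K"])[:2,2]
def wrist():
    s=env.read_state();im=get_image("wrist")
    T=np.eye(4);T[:3,:3]=Ro.from_euler('xyz',s["tcp_rot"],degrees=True).as_matrix();T[:3,3]=s["tool_pos"]
    M=np.linalg.inv(T@np.array(im["tool_from_camera"]));im["R"]=M[:3,:3];im["t"]=M[:3,3];return im
E
python3 - <<'E'
from h import *
s=env.read_state();print(s)
for n in("scene","top"):
    im=get_image(n);cv2.imwrite(f"pics/{n}0.png",im["color"]);print(n,im["K"],im["k1"],-np.array(im["R"]).T@im["t"],im["R"])
E
```

```text
{'time_s': 0.0, 'joint_pos': array([61.10340553, 23.94714704, -0.59105055, 92.48430953,  0.26855525,
       63.6391903 , -3.0363872 ]), 'qvel': array([-0.07450925,  0.0579703 , -0.05493983, -0.06862315,  0.00651813,
       -0.06939202,  0.10405074]), 'joint_efforts': array([-8.85107311e-04, -8.51258039e+01,  6.37802258e-01, -4.25986791e+01,
       -4.88951686e-02,  1.85096869e-02,  1.33050598e-04]), 'tool_pos': array([ 0.27888319, -0.55889786,  0.19474387]), 'tcp_rot': array([-1.79930862e+02,  4.25325860e-03,  2.65199218e+01]), 'contact_force': array([ 0.44894128,  0.39780008, -0.32170719]), 'moment': array([-0.02953766,  0.01333892, -0.07653204]), 'grasp_force': 0.0, 'grip_width': 0.9982260551443846}
scene [[467.98499327   0.         315.92438014]
 [  0.         467.98499327 245.26893157]
 [  0.           0.           1.        ]] 0.03152944013323385 [0.46327644 0.64285409 0.8227524 ] [[-0.99704336 -0.0768196  -0.00181383]
 [-0.04903735  0.65427567 -0.75466461]
 [ 0.05915978 -0.7523444  -0.65610825]]
top [[439.9429842    0.         315.38390044]
 [  0.         439.9429842  236.37654979]
 [  0.           0.           1.        ]] -0.00032661935955636314 [ 0.41872721 -0.08602077  1.17185549] [[-0.01619541 -0.99985295  0.00563744]
 [-0.9940597   0.01549417 -0.10772763]
 [ 0.10762445 -0.00734865 -0.99416446]]
```

View pics/top0.png

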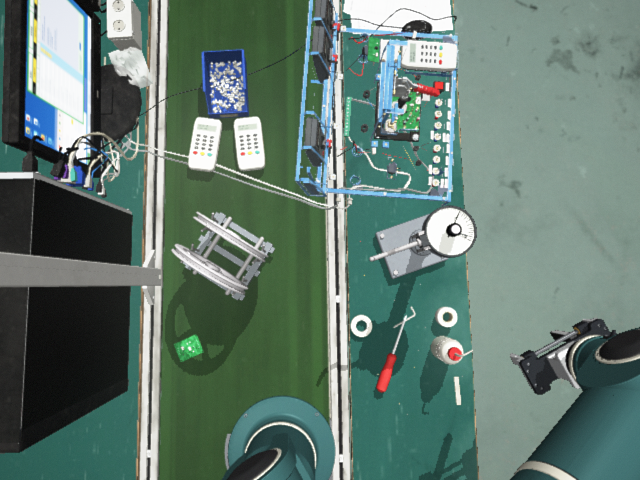

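View pics/scene0.png

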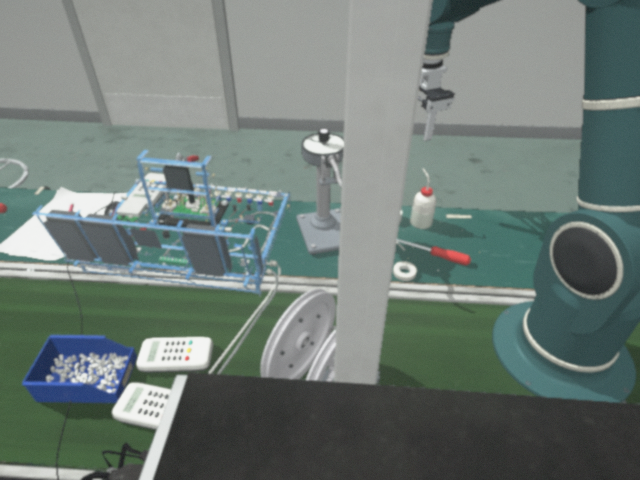

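The scale is at about (430,240) in the top view with its hook towards (375,258). The rack is at about (220,255), and a post stands to its left at (155,270). I'll zoom in on the rack and scale.

```bash
python3 - <<'E'
from h import *
im=get_image("top");c=im["color"]
a=c[200:310,160:290];b=c[190:300,360:490]
s=np.hstack([cv2.resize(a,None,fx=3,fy=3,interpolation=2),cv2.resize(b,None,fx=3,fy=3,interpolation=2)])
t=get_image("scene")["color"]
d=np.hstack([cv2.resize(t[115:265,280:410],None,fx=1.7,fy=1.7),cv2.resize(t[280:400,240:420],None,fx=2.1,fy=2.1)[:255]]) 
d=cv2.copyMakeBorder(d[:252],0,0,0,s.shape[1]-d.shape[1],cv2.BORDER_CONSTANT)
cv2.imwrite("pics/z1.png",np.vstack([s,d]))
for p in [(152,262),(155,308),(133,207),(335,330),(345,250)]: print(p,onz(im,*p,0))
for p in [(454,229),(375,258)]: print(p,onz(im,*p,0.262))
E
```

```text
Traceback (most recent call last):
ValueError: all the input array dimensions except for the concatenation axis must match exactly, but along dimension 0, the array at index 0 has size 255 and the array at index 1 has size 252
```

```bash
python3 - <<'E'
from h import *
im=get_image("top");c=im["color"]
a=c[200:310,160:290];b=c[190:300,360:490]
s=np.hstack([cv2.resize(a,None,fx=3,fy=3,interpolation=2),cv2.resize(b,None,fx=3,fy=3,interpolation=2)])
t=get_image("scene")["color"]
d=np.hstack([cv2.resize(t[115:265,280:410],(221,252)),cv2.resize(t[280:400,240:420],(378,252))]) 
d=cv2.copyMakeBorder(d,0,0,0,s.shape[1]-d.shape[1],cv2.BORDER_CONSTANT)
cv2.imwrite("pics/z1.png",np.vstack([s,d]))
for p in [(152,262),(155,308),(133,207),(335,330),(345,250)]: print(p,onz(im,*p,0))
for p in [(454,229),(375,258)]: print(p,onz(im,*p,0.262))
E
```

```text
(152, 262) [0.48388135 0.34049907 0.        ]
(155, 308) [0.36287847 0.32976949 0.        ]
(133, 207) [0.63279322 0.39506298 0.        ]
(335, 330) [ 0.29812917 -0.14206816  0.        ]
(345, 250) [ 0.50775357 -0.17319662  0.        ]
(454, 229) [ 0.52820347 -0.38237657  0.262     ]
(375, 258) [ 0.47026577 -0.21545897  0.262     ]
```

View pics/z1.png

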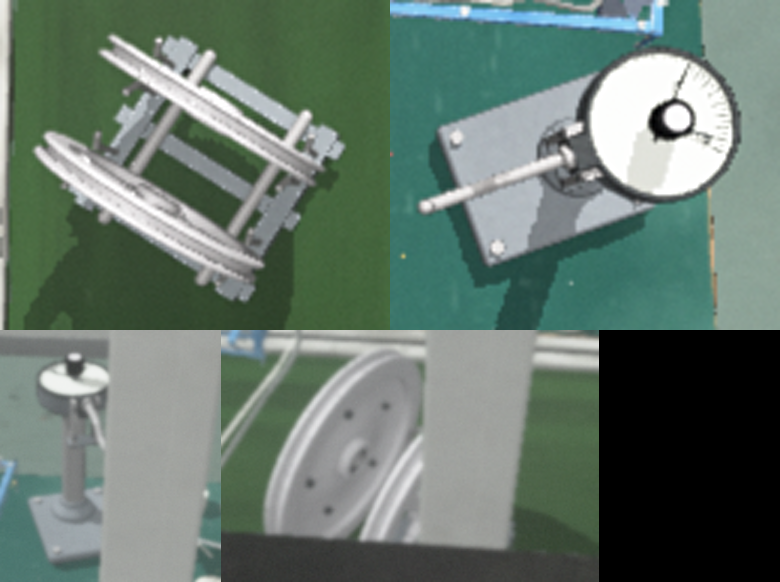

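The post's foot is around x 0.36–0.48, y ≥ 0.33. Next I'll compute the poses.

```bash
cat >> h.py <<'E'
def rel(P=None,yaw=None):
    "normalised step_arm shift/turn from the present pose to world TCP P, tool yaw"
    s=env.read_state();R=Ro.from_euler('xyz',s["tcp_rot"],degrees=True).as_matrix()
    d=R.T@(np.array(P)-s["tool_pos"])/0.4
    sp=0 if yaw is None else ((s["tcp_rot"][2]-yaw+90)%180-90)/180
    print("t=%.2f tcp"%s["time_s"],np.round(s["tool_pos"],4),np.round(s["tcp_rot"],2),"-> rel",np.round(d,4),"spin",round(sp,4))
E
python3 - <<'E'
from h import *
im=get_image("top")
f=lambda p,z:onz(im,*p,z)
for n,a,b in(("A",(172,248),(246.5,293)),("B",(194.5,213),(267,259))):
    a,b=f(a,.124),f(b,.124);print(n,(a+b)/2,np.linalg.norm(a-b),np.degrees(np.arctan2(*(b-a)[1::-1])))
head=f((449.7,232),.264);knob=f((455.3,229.3),.296);tip=f((372.7,259),.275)
print(head,knob,tip,np.linalg.norm(knob-tip),np.degrees(np.arctan2(*(head-tip)[1::-1])),np.degrees(np.arctan2(*(knob-tip)[1::-1])))
rel([*knob[:2],.42],26.5)
print(f((160,250),0),f((160,288),0))
E
```

```text
A [0.45493711 0.15979057 0.124     ] 0.20852838886249464 -121.63005653842539
B [0.53652266 0.10921491 0.124     ] 0.20758571258369393 -123.13768716611888
[ 0.52181305 -0.37244267  0.264     ] [ 0.52346482 -0.3738889   0.296     ] [ 0.4675629  -0.20884997  0.275     ] 0.1755103219489367 -71.65359341730284 -71.28775367840055
t=0.35 tcp [ 0.279  -0.5592  0.1952] [-179.98    0.     26.52] -> rel [ 0.7536 -0.1417 -0.562 ] spin 0.0001
[0.51552602 0.31998126 0.        ] [0.41488837 0.31779261 0.        ]
```

Emit:
{"fn": "step_arm", "kwargs": {"increments": [[1, 0.2, -0.03, -0.3, 0], [1, 0.75, -0.14, -0.56, 0], [1, 0.75, -0.14, -0.56, 0], [1, 0.75, -0.14, -0.56, 0], [1, 0.75, -0.14, -0.56, 0], [1, 0.75, -0.14, -0.56, 0], [1, 0.75, -0.14, -0.56, 0], [1, 0.75, -0.14, -0.56, 0], [1, 0.75, -0.14, -0.56, 0], [1, 0.75, -0.14, -0.56, 0]]}}

```text
time_s: 1.35
tool_pos: [0.5226, -0.3751, 0.419]
tcp_rot: [-180.0, 0.0, 26.6]
contact_force: [-0.7, -0.7, -0.0]
grip_width: 1.004
grasp_force: 0.0
```

```bash
python3 - <<'E'
from h import *
im=wrist();cv2.imwrite("pics/w1.png",im["color"])
rel([.5235,-.374,.297],26.5)
for p in([.5235,-.374,.296],[.5223,-.373,.262],[.475,-.231,.25]): print(proj(im,p))
E
```

```text
t=1.40 tcp [ 0.5219 -0.3757  0.4186] [-1.7997e+02  5.0000e-02  2.6480e+01] -> rel [ 0.0059 -0.0019  0.3041] spin -0.0001
[322.38547675 225.96425428]
[320.61153001 217.39800393]
[149.19179397 190.66610051]
```

View pics/w1.png

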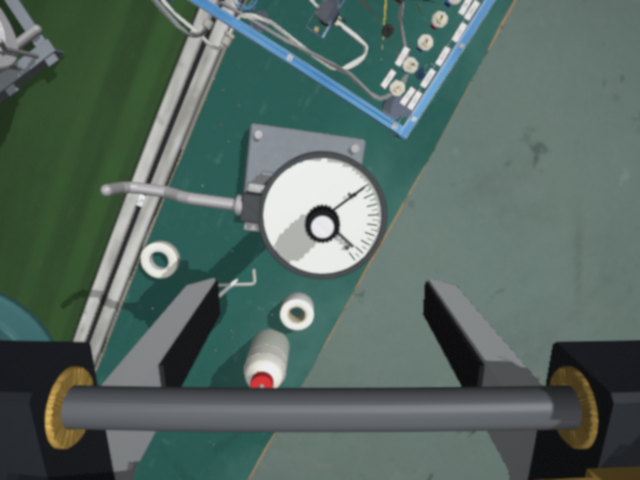

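Knob at (322,226) and hook tip at (107,190) both match the projections, so I'll descend and grip the knob.

Emit:
{"fn": "step_arm", "kwargs": {"increments": [[1, 0.006, -0.002, 0.12, 0], [0.6, 0.006, -0.002, 0.24, 0], [0.6, 0.006, -0.002, 0.304, 0], [0.6, 0.006, -0.002, 0.304, 0], [0.3, 0.006, -0.002, 0.304, 0], [0.1, 0.006, -0.002, 0.304, 0], [0.1, 0.006, -0.002, 0.304, 0], [0.1, 0.006, -0.002, 0.304, 0], [0.1, 0.006, -0.002, 0.304, 0], [0.1, 0.006, -0.002, 0.304, 0]], "force": 8}}

```text
time_s: 2.4
tool_pos: [0.5243, -0.3734, 0.2979]
tcp_rot: [180.0, -0.0, 26.5]
contact_force: [-0.5, -0.5, 0.2]
grip_width: 0.27
grasp_force: 0.0
```

Emit:
{"fn": "step_arm", "kwargs": {"increments": [[0.1, 0, 0, 0, 0], [0.1, 0, 0, 0, 0]]}}

```text
time_s: 2.6
tool_pos: [0.5243, -0.3734, 0.2977]
tcp_rot: [-180.0, 0.0, 26.5]
contact_force: [0.2, -0.6, -0.1]
grip_width: 0.112
grasp_force: 0.0
```

```bash
python3 - <<'E'
from h import *
print(env.read_state()["grip_width"])
im=wrist();t=get_image("top")["color"];s=get_image("scene")["color"]
cv2.imwrite("pics/w2.png",np.hstack([cv2.resize(im["color"],(480,360)),cv2.resize(s[100:220,270:370],(300,360))]))
E
```

```text
0.11185645710121939
```

View pics/w2.png

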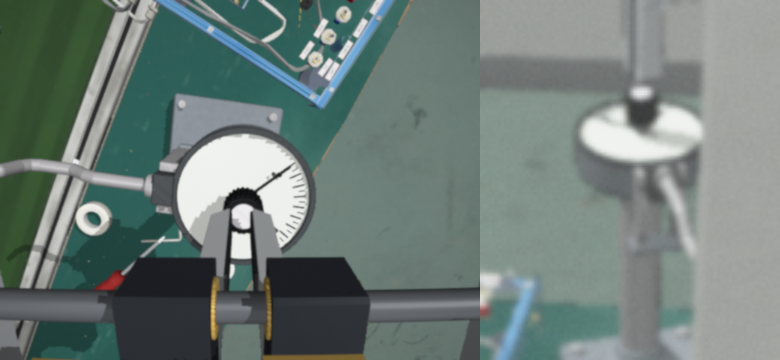

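```bash
python3 - <<'E'
from h import *
im=wrist();s=get_image("scene");p=env.read_state()["tool_pos"]
h=np.array(im["tool_from_camera"]);print(h[:3])
for n,X in(("knobtop",[.5235,-.374,.296]),("knobbot",[.5235,-.374,.272]),("tip",p-[0,0,.022]),("tcp",p)): print(n,proj(im,X)*.75,(proj(s,X)-[270,100])*3)
c=cv2.cvtColor(im["color"],cv2.COLOR_BGR2GRAY)[250:420,230:430];cv2.imwrite("pics/w3.png",cv2.resize(im["color"][200:380,200:460],None,fx=3,fy=3,interpolation=2))
E
```

```text
[[-1.86314716e-04 -9.65087482e-01 -2.61927696e-01  7.50962789e-02]
 [ 9.99999244e-01  1.38509053e-04 -1.22166511e-03 -1.21006648e-03]
 [ 1.21529306e-03 -2.61927726e-01  9.65086726e-01 -1.89634603e-01]]
knobtop [243.34022248 215.88526372] [161.78976472  94.02569179]
knobbot [243.12413692 203.53370293] [161.50249254 121.42465338]
tip [242.85851097 204.02034617] [160.58051725 117.62716815]
tcp [243.03067573 215.49675272] [160.83205344  92.42617822]
```

View pics/w3.png

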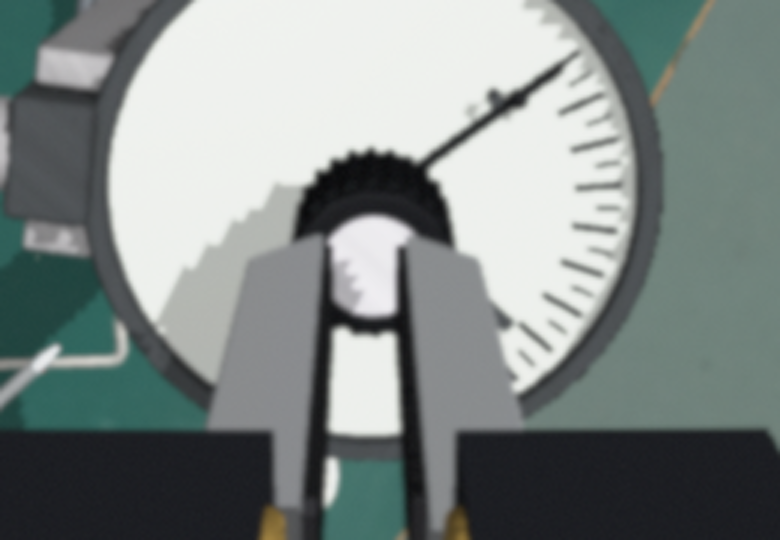

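```bash
python3 - <<'E'
from h import *
im=get_image("wrist");T=np.linalg.inv(np.array(im["tool_from_camera"]));im["R"]=T[:3,:3];im["t"]=T[:3,3];print(im["K"][0,0])
for z in(0,.011,.022):
  for y in(-.047,.047,.0053):print(z,y,proj(im,[.008,y,z]),proj(im,[.0,y,z]))
E
```

```text
420.753094470703
0 -0.047 [225.77582506 271.50658707] [226.79124425 287.14411268]
0 0.047 [422.3558614  271.54103564] [421.28178302 287.18185657]
0 0.0053 [335.17679963 271.61129327] [335.02860406 287.29046612]
0.011 -0.047 [230.55482794 264.20938052] [231.46622115 279.15065807]
0.011 0.047 [417.32584753 264.24086105] [416.36157163 279.18533363]
0.011 0.0053 [334.49324534 264.2861764 ] [334.36020756 279.26391431]
0.022 -0.047 [234.88280187 257.60515322] [235.70523643 271.90749016]
0.022 0.047 [412.77036602 257.63389119] [411.90000527 271.93931041]
0.022 0.0053 [333.87464016 257.66023034] [333.75455514 271.99467019]
```

The closed fingers sit above the knob: the pictures put the real fingertips about 10 mm behind the TCP instead of 22 mm ahead. I'll open, go down carefully and watch the force.

Emit:
{"fn": "step_arm", "kwargs": {"increments": [[0.6, 0, 0, 0, 0], [0.6, 0, 0, 0, 0], [0.6, 0, 0, 0, 0], [0.6, 0, 0, 0, 0], [0.6, 0, 0, 0.02, 0], [0.6, 0, 0, 0.045, 0], [0.6, 0, 0, 0.045, 0]]}}

```text
time_s: 3.6
tool_pos: [0.5236, -0.373, 0.2777]
tcp_rot: [-179.9, 0.1, 26.5]
contact_force: [0.1, 0.1, 0.4]
grip_width: 0.597
grasp_force: 0.0
```

Emit:
{"fn": "step_arm", "kwargs": {"increments": [[0.1, 0, 0, 0, 0], [0.1, 0, 0, 0, 0], [0.1, 0, 0, 0, 0], [0.1, 0, 0, 0, 0], [0.1, 0, 0, 0, 0], [0.1, 0, 0, 0, 0], [0.1, 0, 0, 0, 0]]}}

```text
time_s: 4.3
tool_pos: [0.5248, -0.3746, 0.2802]
tcp_rot: [179.9, -0.0, 26.5]
contact_force: [5.2, -6.5, -0.7]
grip_width: 0.275
grasp_force: 8.0
```

Emit:
{"fn": "step_arm", "kwargs": {"increments": [[0.1, 0, 0.003, 0, 0], [0.1, 0, 0.003, 0, 0], [0.1, 0, 0.003, 0, 0]]}}

```text
time_s: 4.6
tool_pos: [0.5249, -0.3747, 0.28]
tcp_rot: [180.0, -0.0, 26.5]
contact_force: [-0.1, -1.9, 2.4]
grip_width: 0.267
grasp_force: 8.0
```

Emit:
{"fn": "step_arm", "kwargs": {"increments": [[0.1, 0, 0, 0, -0.045], [0.1, 0, 0, 0, -0.09], [0.1, 0, 0, 0, -0.135], [0.1, 0, 0, 0, -0.18], [0.1, 0, 0, 0, -0.225], [0.1, 0, 0, 0, -0.27], [0.1, 0, 0, 0, -0.315], [0.1, 0, 0, 0, -0.36], [0.1, 0, 0, 0, -0.405], [0.1, 0, 0, 0, -0.44]]}}

```text
time_s: 5.6
tool_pos: [0.5248, -0.3748, 0.28]
tcp_rot: [180.0, 0.0, 106.0]
contact_force: [1.2, -1.8, 3.9]
grip_width: 0.27
grasp_force: 8.0
```

Emit:
{"fn": "step_arm", "kwargs": {"increments": [[0.1, 0, 0, 0, -0.02], [0.1, 0, 0, 0, -0.04], [0.1, 0, 0, 0, -0.06], [0.1, 0, 0, 0, -0.06]]}}

```text
time_s: 6.0
tool_pos: [0.5248, -0.3745, 0.2797]
tcp_rot: [180.0, -0.0, 116.6]
contact_force: [0.7, 0.2, 1.8]
grip_width: 0.272
grasp_force: 8.0
```

```bash
python3 - <<'E'
from h import *
s=env.read_state();print(s["moment"],s["contact_force"],s["grip_width"])
im=wrist();cv2.imwrite("pics/w4.png",np.hstack([cv2.resize(im["color"][150:390,160:480],None,fx=2,fy=2)]))
E
```

```text
[-0.12694991 -0.21753858 -0.08907922] [0.71966467 0.20270242 1.82414159] 0.272228638769641
```

View pics/w4.png

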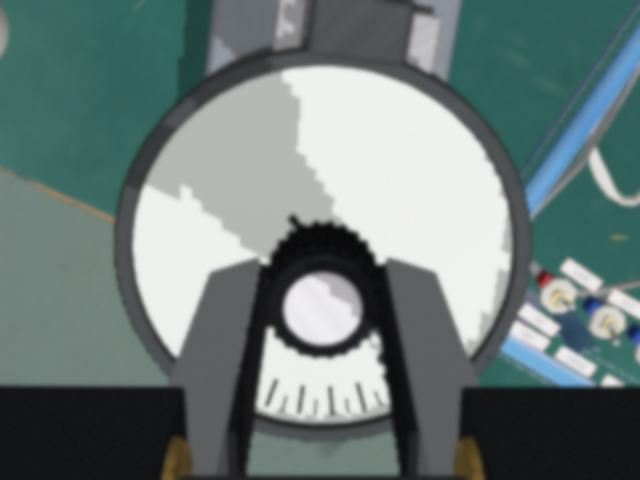

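The knob has turned about 90°. I'll release, rise and check the pointers.

Emit:
{"fn": "step_arm", "kwargs": {"increments": [[0.6, 0, 0, 0, 0], [0.6, 0, 0, 0, 0], [0.6, 0, 0, 0, 0], [0.6, 0, 0, 0, 0], [0.6, 0, 0, -0.1, 0], [0.6, 0, 0, -0.2, 0.04], [0.6, 0, 0, -0.3, 0.08], [0.6, 0, 0, -0.38, 0.12], [0.6, 0, 0, -0.38, 0.16], [0.6, 0, 0, -0.38, 0.16]]}}

```text
time_s: 7.05
tool_pos: [0.525, -0.3744, 0.4323]
tcp_rot: [180.0, 0.0, 87.6]
contact_force: [0.6, -0.5, -0.8]
grip_width: 0.598
grasp_force: 0.0
```

```bash
python3 - <<'E'
from h import *
im=wrist();c=np.array([.5225,-.373,.262]);g=cv2.cvtColor(im["color"],cv2.COLOR_BGR2GRAY)
for r in(.025,.03,.034,.038,.042):
    o=[]
    for a in range(0,360,2):
        u,v=proj(im,c+[r*np.cos(np.radians(a)),r*np.sin(np.radians(a)),.002]);
        if 0<u<639 and 0<v<479 and g[int(round(v)),int(round(u))]<110:o.append(a)
    print(r,o)
x=proj(im,c);u,v=[int(i) for i in x];print(x)
cv2.imwrite("pics/w5.png",cv2.resize(im["color"][max(v-90,0):v+90,max(u-90,0):u+90],None,fx=3,fy=3,interpolation=2))
s=env.read_state();print(s["joint_pos"])
rel([.44,.136,.40],57.6)
E
```

```text
0.025 [332]
0.03 [332, 334]
0.034 [332, 334]
0.038 []
0.042 []
[319.8496742  215.66911758]
[ 45.44577487  21.33553776 -19.0433521   67.20680161   6.832899
  92.53527975  25.79054514]
t=7.10 tcp [ 0.5248 -0.3743  0.4314] [-179.97   -0.     87.87] -> rel [ 1.267  -0.2593  0.0787] spin 0.1682
```

View pics/w5.png

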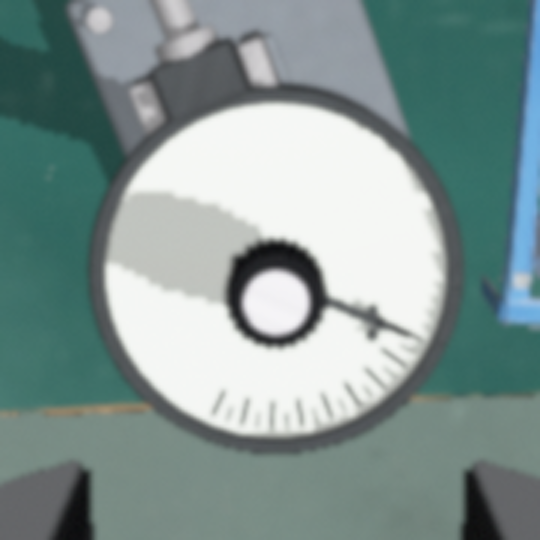

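Both pointers now lie on the same line, so the peak pointer is at zero. Next is the rack.

Emit:
{"fn": "step_arm", "kwargs": {"increments": [[1, 0.12, -0.025, 0, 0.04], [1, 0.24, -0.05, 0, 0.08], [1, 0.36, -0.075, 0, 0.12], [1, 0.48, -0.1, 0, 0.16], [1, 0.6, -0.125, 0.02, 0.168], [1, 0.72, -0.15, 0.04, 0.168], [1, 0.84, -0.175, 0.06, 0.168], [1, 0.96, -0.2, 0.079, 0.168], [1, 1, -0.21, 0.079, 0.168], [1, 1, -0.21, 0.079, 0.168]]}}

```text
time_s: 8.1
tool_pos: [0.4559, 0.0309, 0.3997]
tcp_rot: [-180.0, 0.0, 57.9]
contact_force: [-0.0, -0.7, 0.8]
grip_width: 1.001
grasp_force: 0.0
```

```bash
python3 - <<'E'
from h import *
im=wrist();cv2.imwrite("pics/w6.png",im["color"])
for p in([.455,.160,.224],[.455,.160,.124],[.5365,.109,.224],[.5365,.109,.124]):print(proj(im,p))
rel([.44,.136,.30],57.6)
E
```

```text
[239.41939242  85.46071256]
[257.36268782  94.28627748]
[356.05761949  85.09653339]
[348.56778101  94.05684752]
t=8.15 tcp [0.4564 0.0289 0.3997] [-1.7998e+02  5.0000e-02  5.7750e+01] -> rel [ 0.2047 -0.1774  0.2491] spin 0.0008
```

View pics/w6.png

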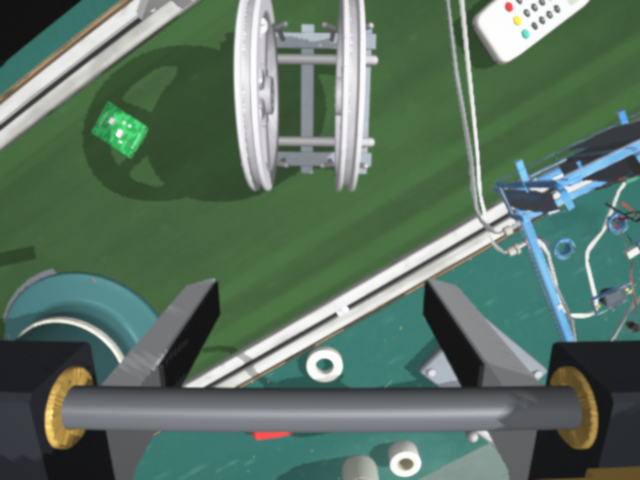

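The left wheel (A) casts the spoked shadow, so it is the spoked one. I'll move above its grasp point and refine.

Emit:
{"fn": "step_arm", "kwargs": {"increments": [[1, 0.1, -0.08, 0.08, 0], [1, 0.19, -0.16, 0.16, 0], [1, 0.199, -0.163, 0.249, 0], [1, 0.199, -0.163, 0.249, 0], [1, 0.199, -0.163, 0.249, 0]]}}

```text
time_s: 8.65
tool_pos: [0.4449, 0.1294, 0.3004]
tcp_rot: [-179.9, 0.1, 57.5]
contact_force: [0.1, -0.4, 1.3]
grip_width: 1.003
grasp_force: 0.0
```

```bash
python3 - <<'E'
from h import *
im=wrist();cv2.imwrite("pics/w7.png",im["color"][:300])
for p in([.460,.157,.224],[.445,.133,.22]):print(proj(im,p))
hsv=cv2.cvtColor(im["color"],cv2.COLOR_BGR2HSV)
m=(hsv[...,1]<60)&(hsv[...,2]>70)
for v in range(20,300,20):
    q=np.flatnonzero(np.diff(np.r_[0,m[v,180:460].astype(int),0]))+180;print(v,q.reshape(-1,2).tolist())
rel([.445,.133,.181],57.6)
E
```

```text
[320.71437298 198.22025149]
[321.1189224  239.39745984]
20 [[180, 280]]
40 [[180, 252]]
60 [[180, 223], [306, 316], [324, 333], [418, 453]]
80 [[180, 194], [286, 303], [305, 334], [356, 370], [407, 460]]
100 [[281, 460]]
120 [[278, 426], [428, 460]]
140 [[286, 335], [353, 370], [395, 410], [411, 460]]
160 [[287, 335], [352, 370], [393, 460]]
180 [[287, 335], [352, 369], [392, 460]]
200 [[287, 335], [351, 368], [392, 460]]
220 [[284, 460]]
240 [[284, 460]]
260 [[303, 333], [397, 460]]
280 [[201, 216], [305, 332], [402, 454]]
t=8.70 tcp [0.4455 0.1293 0.3013] [ 1.800e+02 -1.000e-02  5.743e+01] -> rel [ 0.0071 -0.0061  0.3008] spin -0.001
```

View pics/w7.png

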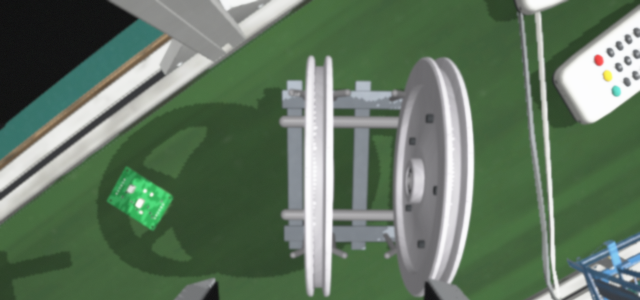

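```bash
python3 - <<'E'
from h import *
im=wrist()
o,a=ray(im,318.5,57);_,b=ray(im,318.5,296)
d=a/np.linalg.norm(a)+b/np.linalg.norm(b);C=o+d*(.124-o[2])/d[2];print("centre",C)
t=np.array([np.cos(np.radians(57.5)),np.sin(np.radians(57.5)),0]);y=np.array([t[1],-t[0],0])
X=onz(im,319.5,190,.224);print(X,"axle coords",X@y,C@y,"tcp",env.read_state()["tool_pos"]@y)
P=C-.028*t;P+=y*(X@y-P@y);P[2]=.181;print(P);rel(P,57.5)
E
```

```text
centre [0.45830377 0.15699968 0.124     ]
[0.46286406 0.16161341 0.224     ] axle coords 0.30354076856490847 0.30217361547679833 tcp 0.30641365941913323
[0.44441243 0.13265015 0.181     ]
t=8.75 tcp [0.4457 0.1294 0.3017] [ 1.7995e+02 -5.0000e-02  5.7390e+01] -> rel [ 0.0049 -0.0075  0.3018] spin -0.0006
```

Emit:
{"fn": "step_arm", "kwargs": {"increments": [[1, 0.005, -0.007, 0.05, 0], [1, 0.005, -0.007, 0.13, 0], [1, 0.005, -0.007, 0.2, 0], [1, 0.005, -0.007, 0.25, 0], [1, 0.005, -0.007, 0.3, 0], [1, 0.005, -0.007, 0.3, 0]]}}

```text
time_s: 9.35
tool_pos: [0.4434, 0.1326, 0.1798]
tcp_rot: [-179.9, 0.1, 57.4]
contact_force: [0.7, -0.4, 1.4]
grip_width: 0.998
grasp_force: 0.0
```

Emit:
{"fn": "step_arm", "kwargs": {"increments": [[0.4, 0, 0, 0, 0], [0.4, 0, 0, 0, 0], [0.25, 0, 0, 0, 0], [0.22, 0, 0, 0, 0], [0.1, 0, 0, 0, 0], [0.1, 0, 0, 0, 0], [0.1, 0, 0, 0, 0], [0.1, 0, 0, 0, 0], [0.1, 0, 0, 0, 0]], "force": 10}}

```text
time_s: 10.25
tool_pos: [0.4433, 0.1339, 0.1805]
tcp_rot: [-180.0, 0.0, 57.5]
contact_force: [-0.6, -0.2, 0.0]
grip_width: 0.267
grasp_force: 0.0
```

Emit:
{"fn": "step_arm", "kwargs": {"increments": [[0.1, 0, 0, 0, 0], [0.1, 0, 0, 0, 0], [0.1, 0, 0, 0, 0]]}}

```text
time_s: 10.55
tool_pos: [0.4433, 0.1339, 0.1805]
tcp_rot: [-180.0, 0.0, 57.5]
contact_force: [1.4, 0.4, 0.1]
grip_width: 0.19
grasp_force: 10.0
```

Emit:
{"fn": "step_arm", "kwargs": {"increments": [[0.1, 0, 0, 0, 0], [0.1, 0, 0, 0, 0], [0.1, 0, 0, 0, 0], [0.1, 0, 0, -0.025, 0], [0.1, 0, 0, -0.05, 0], [0.1, 0, 0, -0.05, 0], [0.1, 0, 0, -0.05, 0]], "force": 55}}

```text
time_s: 11.25
tool_pos: [0.4434, 0.1339, 0.2008]
tcp_rot: [180.0, -0.0, 57.5]
contact_force: [-0.9, 0.6, -4.0]
grip_width: 0.189
grasp_force: 55.0
```

```bash
cat >> h.py <<'E'
def favg(n=8):
    L=[]
    for i in range(n): L.append(np.r_[(s:=env.read_state())["contact_force"],s["moment"],s["tool_pos"]]);get_image("wrist")
    L=np.array(L);print("F M pos",np.round(L.mean(0),4),"sd",np.round(L.std(0),3)[:3]);return L.mean(0)
E
python3 - <<'E'
from h import *
favg(6)
im=wrist();hsv=cv2.cvtColor(im["color"],cv2.COLOR_BGR2HSV)
m=(hsv[...,1]<60)&(hsv[...,2]>70)
for v in range(20,280,20):
    q=np.flatnonzero(np.diff(np.r_[0,m[v,180:460].astype(int),0]))+180;print(v,q.reshape(-1,2).tolist())
cv2.imwrite("pics/w8.png",im["color"])
E
```

```text
F M pos [-2.5120e-01 -2.1180e-01 -4.1532e+00 -1.2080e-01  4.4900e-02  2.9000e-03
  4.4320e-01  1.3380e-01  2.0040e-01] sd [0.346 0.574 0.365]
20 [[180, 238]]
40 [[180, 210], [301, 345]]
60 [[299, 346], [444, 460]]
80 [[280, 347], [361, 364], [368, 389], [435, 460]]
100 [[274, 460]]
120 [[272, 460]]
140 [[281, 348], [366, 387], [420, 460]]
160 [[281, 349], [365, 386], [417, 460]]
180 [[282, 349], [364, 385], [416, 460]]
200 [[282, 349], [364, 384], [415, 460]]
220 [[283, 348], [363, 384], [414, 445], [447, 460]]
240 [[273, 460]]
260 [[277, 460]]
```

```bash
python3 - <<'E'
from h import *
rel([.4434,.1339,.33],57.5)
im=get_image("wrist");c=cv2.imread("pics/w1.png")
T=np.eye(4);T[:3,:3]=Ro.from_euler('xyz',[-179.97,.05,26.48],degrees=True).as_matrix();T[:3,3]=[.5219,-.3757,.4186]
M=np.linalg.inv(T@np.array(im["tool_from_camera"]));im["R"]=M[:3,:3];im["t"]=M[:3,3]
hsv=cv2.cvtColor(c,cv2.COLOR_BGR2HSV)
m=((hsv[...,1]<60)&(hsv[...,2]>110)).astype(np.uint8)
for u in range(98,236,6):
    q=np.flatnonzero(np.diff(np.r_[0,m[170:225,u].astype(int),0])).reshape(-1,2)+170;
    mid=q.mean(1); print(u,q.tolist(),[np.round(onz(im,u,w,.259 if u>175 else .245)[:2],4).tolist() for w in mid][:2])
t=cv2.imread("pics/top0.png")
hs=cv2.cvtColor(t,cv2.COLOR_BGR2HSV);tm=get_image("top")
mm=((hs[...,2]>165)&(hs[...,1]<60)).astype(int)
for u in range(368,424,4):
    q=np.flatnonzero(np.diff(np.r_[0,mm[236:270,u],0])).reshape(-1,2)+236;print(u,q.tolist(),[np.round(onz(tm,u,w-.5,.255)[:2],4).tolist() for w in q.mean(1)][:2])
E
```

```text
t=11.60 tcp [0.4432 0.1339 0.2004] [-1.7998e+02  1.0000e-02  5.7480e+01] -> rel [ 2.00e-04  2.00e-04 -3.24e-01] spin -0.0001
98 [] []
104 [[184, 195]] [[0.4568, -0.1927]]
110 [[184, 194]] [[0.4596, -0.1974]]
116 [[183, 191], [221, 225]] [[0.4636, -0.2017], [0.4329, -0.2124]]
122 [[182, 190], [205, 225]] [[0.4668, -0.2062], [0.4422, -0.2149]]
128 [[182, 225]] [[0.4545, -0.2163]]
134 [[173, 212]] [[0.4662, -0.2178]]
140 [[170, 208], [210, 225]] [[0.4714, -0.2215], [0.4474, -0.2304]]
146 [[170, 180], [183, 225]] [[0.4853, -0.222], [0.4613, -0.231]]
152 [[179, 216], [223, 225]] [[0.4691, -0.2338], [0.4466, -0.2422]]
158 [[170, 201], [211, 213]] [[0.4814, -0.2348], [0.4593, -0.2432]]
164 [[170, 196]] [[0.4858, -0.2388]]
170 [[187, 197]] [[0.4807, -0.2464]]
176 [[189, 200]] [[0.4852, -0.2554]]
182 [[190, 202]] [[0.4863, -0.2605]]
188 [[192, 203]] [[0.4874, -0.2655]]
194 [[193, 204]] [[0.4888, -0.2704]]
200 [[193, 205]] [[0.4907, -0.2751]]
206 [[194, 206]] [[0.4922, -0.28]]
212 [[195, 207]] [[0.4936, -0.2849]]
218 [[196, 208]] [[0.4951, -0.2898]]
224 [[197, 208]] [[0.497, -0.2945]]
230 [[198, 209]] [[0.4984, -0.2994]]
368 [] []
372 [[257, 260]] [[0.4708, -0.2102]]
376 [[255, 259]] [[0.4738, -0.2186]]
380 [[236, 237], [240, 243], [254, 258]] [[0.5167, -0.2284], [0.5061, -0.228]]
384 [[236, 256]] [[0.4965, -0.2361]]
388 [[236, 254], [256, 265]] [[0.4985, -0.2446], [0.4661, -0.2435]]
392 [[236, 252], [255, 270]] [[0.5005, -0.253], [0.4618, -0.2517]]
396 [[236, 252], [253, 270]] [[0.5003, -0.2614], [0.4637, -0.2601]]
400 [[236, 250], [252, 270]] [[0.5023, -0.2699], [0.4646, -0.2685]]
404 [[236, 249], [251, 270]] [[0.5032, -0.2783], [0.4655, -0.2769]]
408 [[236, 248], [249, 264]] [[0.5042, -0.2867], [0.4737, -0.2856]]
412 [[242, 246]] [[0.4998, -0.295]]
416 [[242, 245]] [[0.5007, -0.3034]]
420 [[240, 245]] [[0.5027, -0.3119]]
```

Emit:
{"fn": "step_arm", "kwargs": {"increments": [[0.1, 0, 0, -0.08, 0], [0.1, 0, 0, -0.18, 0], [0.1, 0, 0, -0.28, 0], [0.1, 0, 0, -0.32, 0], [0.1, 0, 0, -0.32, 0.04], [0.1, 0, 0, -0.32, 0.08], [0.1, 0, 0, -0.32, 0.12], [0.1, 0, 0, -0.32, 0.16], [0.1, 0, 0, -0.32, 0.2], [0.1, 0, 0, -0.32, 0.217]]}}

```text
time_s: 12.7
tool_pos: [0.4433, 0.1339, 0.3285]
tcp_rot: [-180.0, 0.0, 18.1]
contact_force: [0.2, 0.1, -3.7]
grip_width: 0.185
grasp_force: 55.0
```

Emit:
{"fn": "step_arm", "kwargs": {"increments": [[0.1, -0.03, 0.09, 0, 0.004], [0.1, -0.07, 0.19, 0, 0.004], [0.1, -0.11, 0.3, 0, 0.004], [0.1, -0.15, 0.41, 0, 0.004], [0.1, -0.19, 0.52, 0, 0.004], [0.1, -0.23, 0.62, 0, 0.004], [0.1, -0.255, 0.7, 0, 0.004], [0.1, -0.271, 0.746, 0, 0.004], [0.1, -0.271, 0.746, 0, 0.004], [0.1, -0.271, 0.746, 0, 0.004]]}}

```text
time_s: 13.7
tool_pos: [0.4347, -0.1832, 0.3283]
tcp_rot: [-180.0, 0.0, 17.7]
contact_force: [0.2, 0.4, -4.5]
grip_width: 0.187
grasp_force: 54.8
```

```bash
python3 - <<'E'
from h import *
favg(4)
rel([.4329,-.1837,.2595],17.7)
im=wrist();cv2.imwrite("pics/w9.png",im["color"])
for p in ([.4687,-.2049,.277],[.4769,-.2306,.25],[.4984,-.2994,.264]):print(proj(im,p))
hsv=cv2.cvtColor(im["color"],cv2.COLOR_BGR2HSV);m=(hsv[...,1]<70)&(hsv[...,2]>150)
for v in range(60,290,8):
    q=np.flatnonzero(np.diff(np.r_[0,m[v,240:560].astype(int),0]))+240;print(v,q.reshape(-1,2).tolist())
E
```

```text
F M pos [-2.0580e-01  9.7400e-02 -4.2895e+00  2.9000e-03  8.7600e-02 -5.4000e-03
  4.3490e-01 -1.8280e-01  3.2850e-01] sd [0.286 0.566 0.57 ]
t=13.90 tcp [ 0.4349 -0.1827  0.3286] [180.    -0.    17.77] -> rel [-0.0056  0.0009  0.1728] spin 0.0004
[377.17295003 213.59898332]
[413.39415185 205.30181937]
[532.98186251 210.59938077]
60 [[300, 325], [332, 355], [550, 558]]
68 [[299, 327], [332, 352]]
76 [[299, 327], [332, 350]]
84 [[299, 327], [333, 347]]
92 [[299, 327], [333, 345]]
100 [[299, 328], [333, 345]]
108 [[298, 328], [333, 345]]
116 [[297, 329], [333, 345], [414, 546]]
124 [[295, 329], [334, 345], [414, 417], [418, 531], [533, 545]]
132 [[292, 329], [334, 346], [413, 416], [423, 529], [536, 545]]
140 [[290, 329], [334, 346], [413, 498], [500, 544]]
148 [[287, 329], [334, 346], [413, 481], [488, 543]]
156 [[285, 329], [334, 346], [412, 474], [488, 493], [503, 542]]
164 [[282, 330], [334, 346], [412, 470], [513, 534]]
172 [[280, 295], [297, 330], [334, 347], [412, 467]]
180 [[278, 293], [298, 330], [334, 347], [411, 466], [556, 560]]
188 [[275, 291], [298, 330], [334, 347], [411, 465], [558, 560]]
196 [[273, 288], [296, 330], [334, 347], [411, 458]]
204 [[270, 286], [294, 330], [334, 347], [380, 539], [545, 554]]
212 [[268, 283], [291, 330], [334, 347], [373, 387], [389, 394], [460, 540], [546, 555]]
220 [[266, 330], [335, 347], [376, 383], [410, 415], [419, 438], [475, 503]]
228 [[264, 330], [335, 347]]
236 [[261, 276], [284, 330], [335, 347], [549, 560]]
244 [[259, 274], [282, 330], [335, 347]]
252 [[257, 271], [279, 294], [297, 330], [335, 347]]
260 [[254, 269], [276, 292], [298, 330], [335, 347], [550, 551]]
268 [[252, 266], [274, 289], [298, 330], [334, 347]]
276 [[249, 264], [271, 286], [295, 330], [334, 346]]
284 [[247, 261], [269, 280], [298, 330], [334, 364], [418, 422]]
```

Emit:
{"fn": "step_arm", "kwargs": {"increments": [[0.1, -0.005, 0, 0.06, 0], [0.1, -0.005, 0, 0.13, 0], [0.1, -0.005, 0, 0.165, 0], [0.1, -0.005, 0, 0.165, 0], [0.1, -0.005, 0.03, 0.165, 0], [0.1, -0.005, 0.06, 0.165, 0], [0.1, -0.005, 0.06, 0.165, 0]]}}

```text
time_s: 14.65
tool_pos: [0.4408, -0.2091, 0.2632]
tcp_rot: [179.9, -0.0, 17.6]
contact_force: [0.1, 0.3, -4.7]
grip_width: 0.186
grasp_force: 54.8
```

Emit:
{"fn": "step_arm", "kwargs": {"increments": [[0.1, 0, 0.02, 0, 0], [0.1, 0, 0.04, 0, 0], [0.1, 0, 0.04, 0, 0]]}}

```text
time_s: 14.95
tool_pos: [0.4452, -0.2234, 0.2625]
tcp_rot: [180.0, 0.0, 17.6]
contact_force: [0.0, -0.3, -3.9]
grip_width: 0.185
grasp_force: 54.8
```

Emit:
{"fn": "step_arm", "kwargs": {"increments": [[0.1, 0, 0.02, 0, 0], [0.1, 0, 0.042, 0, 0], [0.1, 0, 0.042, 0, 0], [0.1, 0, 0.042, 0, 0]]}}

```text
time_s: 15.35
tool_pos: [0.4501, -0.2382, 0.2624]
tcp_rot: [-180.0, 0.0, 17.7]
contact_force: [0.2, -0.1, -4.6]
grip_width: 0.187
grasp_force: 54.8
```

```bash
python3 - <<'E'
from h import *
favg(6)
rel([.4505,-.239,.2565],17.7)
im=wrist();cv2.imwrite("pics/w10.png",im["color"])
for p in ([.4687,-.2049,.277],[.4769,-.2306,.25],[.4984,-.2994,.264],[.4769,-.2306,.297],[.5225,-.3735,.262]):print(proj(im,p))
hsv=cv2.cvtColor(im["color"],cv2.COLOR_BGR2HSV);m=(hsv[...,1]<70)&(hsv[...,2]>150)
for v in range(150,270,6):
    q=np.flatnonzero(np.diff(np.r_[0,m[v,220:460].astype(int),0]))+220;print(v,q.reshape(-1,2).tolist())
E
```

```text
F M pos [ 0.424   0.3358 -3.9271 -0.0173  0.072   0.0054  0.4501 -0.238   0.2625] sd [0.279 0.453 0.424]
t=15.65 tcp [ 0.4501 -0.238   0.2626] [180.    -0.    17.71] -> rel [0.0001 0.0027 0.0153] spin 0.0001
[264.02908927 239.00119159]
[325.87987378 224.79845553]
[481.26962958 232.70932376]
[327.10552249 252.50647558]
[638.57045465 231.03050971]
150 [[228, 244], [255, 272], [298, 328], [335, 346], [371, 445]]
156 [[227, 243], [254, 270], [298, 328], [335, 346], [371, 441]]
162 [[225, 241], [252, 268], [298, 329], [335, 346], [371, 437]]
168 [[223, 240], [250, 266], [298, 329], [335, 346], [371, 435]]
174 [[222, 238], [248, 264], [298, 329], [335, 346], [371, 433]]
180 [[220, 236], [247, 263], [298, 329], [335, 346], [371, 431]]
186 [[220, 235], [245, 261], [298, 329], [335, 346], [371, 431]]
192 [[220, 233], [243, 259], [298, 329], [335, 346], [371, 431]]
198 [[220, 232], [242, 257], [298, 329], [335, 346], [371, 426]]
204 [[220, 230], [240, 256], [298, 329], [335, 346], [370, 422]]
210 [[220, 229], [238, 254], [298, 329], [335, 346], [371, 417]]
216 [[220, 227], [237, 252], [298, 329], [335, 348], [376, 411]]
222 [[220, 226], [235, 251], [297, 329], [335, 460]]
228 [[223, 229], [248, 249], [297, 329], [335, 352], [383, 460]]
234 [[222, 231], [298, 329], [335, 347], [387, 460]]
240 [[221, 230], [260, 268], [298, 329], [335, 346]]
246 [[298, 329], [335, 346]]
252 [[298, 329], [335, 346]]
258 [[226, 231], [298, 329], [335, 346]]
264 [[224, 234], [298, 329], [335, 346]]
```

Emit:
{"fn": "step_arm", "kwargs": {"increments": [[0.1, 0, 0.002, 0.02, 0], [0.1, 0, 0.002, 0.04, 0], [0.1, 0, 0.002, 0.06, 0], [0.1, 0, 0.002, 0.07, 0], [0.1, 0, 0.002, 0.07, 0], [0.1, 0, 0.002, 0.07, 0]]}}

```text
time_s: 16.3
tool_pos: [0.4504, -0.2389, 0.2346]
tcp_rot: [-180.0, 0.0, 17.7]
contact_force: [-0.7, 0.3, -3.7]
grip_width: 0.189
grasp_force: 54.8
```

```bash
python3 -c "
from h import *
favg(4)"
```

```text
F M pos [ 0.0527  0.1531 -4.2388 -0.0386  0.1101 -0.0046  0.4505 -0.239   0.2347] sd [0.514 0.358 0.329]
```

Emit:
{"fn": "step_arm", "kwargs": {"increments": [[0.1, 0, 0, 0.002, 0], [0.1, 0, 0, 0.004, 0], [0.1, 0, 0, 0.006, 0], [0.1, 0, 0, 0.008, 0], [0.1, 0, 0, 0.01, 0], [0.1, 0, 0, 0.012, 0], [0.1, 0, 0, 0.014, 0], [0.1, 0, 0, 0.016, 0], [0.1, 0, 0, 0.018, 0], [0.1, 0, 0, 0.02, 0]]}}

```text
time_s: 17.5
tool_pos: [0.4504, -0.2389, 0.2265]
tcp_rot: [-180.0, 0.0, 17.7]
contact_force: [-0.5, -0.2, -2.5]
grip_width: 0.186
grasp_force: 54.8
```

```bash
python3 -c "
from h import *
favg(6)"
```

```text
F M pos [-0.4959 -0.113  -2.5153  0.0072  0.163   0.0135  0.4504 -0.2389  0.2265] sd [0.278 0.443 0.085]
```

Emit:
{"fn": "step_arm", "kwargs": {"increments": [[0.1, 0, 0, 0.002, 0], [0.1, 0, 0, 0.004, 0], [0.1, 0, 0, 0.006, 0], [0.1, 0, 0, 0.008, 0], [0.1, 0, 0, 0.01, 0], [0.1, 0, 0, 0.01, 0]]}}

```text
time_s: 18.4
tool_pos: [0.4504, -0.2389, 0.2225]
tcp_rot: [-180.0, 0.0, 17.7]
contact_force: [-0.9, -0.1, -0.8]
grip_width: 0.188
grasp_force: 54.8
```

```bash
python3 -c "
from h import *
favg(12)"
```

```text
F M pos [-0.798   0.0548 -1.0597  0.0252  0.2016  0.0099  0.4504 -0.2389  0.2225] sd [0.264 0.433 0.417]
```

Emit:
{"fn": "step_arm", "kwargs": {"increments": [[0.1, 0, 0, 0.002, 0], [0.1, 0, 0, 0.004, 0], [0.1, 0, 0, 0.004, 0], [0.1, 0, 0, 0.004, 0]]}}

```text
time_s: 19.4
tool_pos: [0.4504, -0.239, 0.2209]
tcp_rot: [-180.0, 0.0, 17.7]
contact_force: [-0.9, -0.6, -0.5]
grip_width: 0.185
grasp_force: 54.8
```

```bash
python3 -c "
from h import *
favg(12)"
```

```text
F M pos [-1.0213 -0.0091 -0.2451  0.0248  0.1772  0.0023  0.4504 -0.2389  0.2209] sd [0.557 0.481 0.374]
```

Emit:
{"fn": "step_arm", "kwargs": {"increments": [[0.1, 0, 0, 0, 0], [0.1, 0, 0, 0, 0], [0.1, 0, 0, 0, 0], [0.1, 0, 0, 0, 0]], "force": 3}}

```text
time_s: 20.4
tool_pos: [0.4504, -0.2389, 0.2209]
tcp_rot: [-180.0, 0.0, 17.7]
contact_force: [-1.0, 0.0, -0.3]
grip_width: 0.193
grasp_force: 3.0
```

```bash
python3 -c "
from h import *
favg(12)"
```

```text
F M pos [-1.0073  1.3284 -0.439   0.375   0.172   0.049   0.4504 -0.2389  0.2209] sd [0.492 0.67  0.368]
```

Emit:
{"fn": "step_arm", "kwargs": {"increments": [[0.22, 0, 0, 0, 0], [0.25, 0, 0, 0, 0], [0.3, 0, 0, 0, 0], [0.4, 0, 0, 0, 0], [0.5, 0, 0, 0, 0], [0.5, 0, 0, 0, 0], [0.5, 0, 0, 0, 0], [0.5, 0, 0, 0, 0], [0.5, 0, 0, 0, 0]]}}

```text
time_s: 21.9
tool_pos: [0.4503, -0.239, 0.2209]
tcp_rot: [-180.0, 0.0, 17.7]
contact_force: [0.1, 0.1, -0.1]
grip_width: 0.501
grasp_force: 0.0
```

```bash
python3 -c "
from h import *
favg(6);print(env.read_state()['grip_width'])
im=wrist();cv2.imwrite('pics/w11.png',im['color'])
hsv=cv2.cvtColor(im['color'],cv2.COLOR_BGR2HSV);m=(hsv[...,1]<70)&(hsv[...,2]>150)
for v in range(60,290,20):
    q=np.flatnonzero(np.diff(np.r_[0,m[v,220:460].astype(int),0]))+220;print(v,q.reshape(-1,2).tolist())
"
```

```text
F M pos [-0.1374 -0.0078 -0.0813  0.0181  0.01   -0.0099  0.4504 -0.2389  0.2209] sd [0.179 0.366 0.458]
0.49816117723163833
60 [[241, 261], [272, 292], [298, 325], [332, 343]]
80 [[236, 256], [267, 286], [297, 327], [333, 344]]
100 [[231, 250], [261, 280], [297, 328], [333, 345]]
120 [[226, 245], [256, 275], [296, 328], [333, 345], [375, 378], [380, 460]]
140 [[221, 240], [250, 269], [296, 328], [333, 345], [374, 460]]
160 [[220, 234], [245, 264], [296, 329], [334, 346], [374, 453]]
180 [[220, 229], [239, 258], [296, 329], [334, 346], [373, 444]]
200 [[220, 222], [296, 329], [334, 346], [373, 441]]
220 [[235, 246], [296, 329], [334, 346], [373, 426]]
240 [[220, 223], [225, 242], [270, 274], [296, 329], [334, 460]]
260 [[224, 236], [244, 267], [297, 329], [334, 345]]
280 [[222, 230], [298, 329], [334, 345]]
```

The wheel is hanging free. I'll retreat straight up and then look at the dial.

Emit:
{"fn": "step_arm", "kwargs": {"increments": [[0.5, 0, 0, -0.03, 0], [0.5, 0, 0, -0.08, 0], [0.5, 0, 0, -0.16, 0], [0.5, 0, 0, -0.26, 0], [0.5, 0, 0, -0.36, 0], [0.5, 0, 0, -0.46, 0], [0.5, 0, 0, -0.5, 0], [0.5, 0, 0.06, -0.5, 0], [0.5, 0, 0.12, -0.5, 0], [0.5, 0, 0.12, -0.5, 0]]}}

```text
time_s: 23.25
tool_pos: [0.4648, -0.287, 0.4211]
tcp_rot: [-180.0, 0.0, 17.5]
contact_force: [-1.1, 0.8, -0.5]
grip_width: 0.5
grasp_force: 0.0
```

```bash
python3 - <<'E'
from h import *
for im,n in((wrist(),"w"),(get_image("top"),"t")):
  c=np.array([.5225,-.373,.262]);g=cv2.cvtColor(im["color"],cv2.COLOR_BGR2GRAY);cv2.imwrite(f"pics/{n}12.png",im["color"]);print(n,proj(im,c))
  for r in(.025,.028,.031,.034,.037):
    o=[]
    for a in range(0,360,2):
        u,v=proj(im,c+[r*np.cos(np.radians(a)),r*np.sin(np.radians(a)),.002])
        if 0<u<639 and 0<v<479 and g[int(round(v)),int(round(u))]<(130 if n=="w" else 160):o.append(a)
    print(r,o)
# wheel outline in wrist view
im=wrist();hsv=cv2.cvtColor(im["color"],cv2.COLOR_BGR2HSV);m=(hsv[...,1]<70)&(hsv[...,2]>150)
print("seat/centre/rimtop",proj(im,[.4769,-.2306,.24]),proj(im,[.4769,-.2306,.16]),proj(im,[.4769,-.2306,.26]))
for v in range(20,400,20):
    q=np.flatnonzero(np.diff(np.r_[0,m[v,120:420].astype(int),0]))+120;print(v,q.reshape(-1,2).tolist())
E
```

```text
w [442.25047294 183.18371859]
0.025 [282, 288, 290, 292]
0.028 [290, 292]
0.031 [290, 292, 338, 340]
0.034 [284, 286, 288, 290, 292]
0.037 [290]
t [449.65396872 231.78167332]
0.025 [0, 2, 4, 6, 8, 118, 120, 122, 124, 134, 136, 138, 140, 142, 144, 146, 148, 150, 152, 154, 156, 158, 160, 162, 164, 166, 168, 170, 172, 174, 176, 178, 180, 182, 184, 186, 188, 190, 192, 194, 196, 198, 200, 202, 204, 206, 208, 210, 212, 214, 216, 218, 220, 222, 224, 226, 228, 230, 232, 234, 236, 238, 240, 242, 244, 246, 248, 250, 252, 254, 256, 258, 260, 262, 264, 266, 268, 270, 272, 274, 276, 278, 280, 282, 284, 286, 288, 290, 292, 294, 296, 298, 300, 302, 304, 306, 308, 310, 312, 314, 316, 318, 320, 322, 324, 326, 328, 330, 332, 334, 336, 338, 340, 342, 344, 346, 348, 350, 352, 354, 356, 358]
0.028 [0, 2, 120, 122, 124, 126, 128, 130, 132, 140, 142, 144, 146, 148, 150, 152, 154, 156, 158, 160, 162, 164, 166, 168, 170, 172, 174, 176, 178, 180, 182, 184, 186, 188, 190, 192, 194, 196, 198, 200, 202, 204, 206, 208, 210, 212, 214, 216, 218, 220, 222, 224, 226, 228, 230, 232, 234, 236, 238, 240, 242, 244, 246, 
[... 2407 characters left out ...]
71, 383], [393, 420]]
180 [[209, 219], [253, 357], [359, 365], [387, 420]]
200 [[205, 214], [225, 235], [254, 292], [325, 349], [370, 379], [388, 420]]
220 [[203, 211], [223, 230], [256, 291], [398, 420]]
240 [[195, 206], [218, 223], [259, 265], [267, 288]]
260 [[190, 197], [209, 217], [225, 235], [251, 261], [279, 285], [336, 338]]
280 [[185, 195], [203, 214], [235, 253], [261, 265], [313, 320], [378, 395]]
300 [[181, 190], [200, 209], [234, 258], [297, 301], [370, 373], [386, 410]]
320 [[176, 180], [194, 203], [223, 251], [281, 283], [359, 368], [393, 420]]
340 [[170, 180], [213, 244], [355, 379], [400, 420]]
360 [[204, 237], [349, 363], [373, 385], [407, 420]]
380 [[206, 229], [368, 372]]
```

Load and peak pointers both read about 290°, a hook travel of about 9 mm, and the wheel hangs at the seat. I'm handing in.

```bash
python3 -c "
from h import *
print(env.close_job())"
```

```text
the job is handed in; nothing more can be done
None
```

I handed the job in at about 23 s: the peak pointer was zeroed first, and the spoked wheel now hangs in the crook, released. The hook has sunk about 9 mm, the peak and load pointers lie within about 0.1 rad, and I never touched the disc wheel; the hand-in returned no verdict, so these are my own camera readings.

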